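# Pack the cured coils into the divided crate

### The job

Fill the last two free cells of the grey divided crate with the two finished coils that are still out, the copper-wound one on the drying stand and the one lying on the bench: one coil to a cell, standing upright on the cell's floor with its solder tags up. Leave the bare formers on their posts and the coils already packed in their cells, and do not knock over or shift the dropper bottle.

Things in the scene. Friction and masses are not known exactly. Their poses are not given: they have to be found in the camera images.
- coil_a: coil, copper winding on a black octagonal former: 34 mm over flats, 62 tall, 14 mm bore; lowest 5 mm a thin flange, top 14 mm a thick collar with two brass tags 6 mm higher, 11.5 mm off the axis. Origin: centre of its lower end; +z: axis to the tag end; flats face +x and every 45 deg. 0.13 kg. Starts on one of the stand's posts, tags up.
- coil_b: coil, copper winding on a black octagonal former: 34 mm over flats, 62 tall, 14 mm bore; lowest 5 mm a thin flange, top 14 mm a thick collar with two brass tags 6 mm higher, 11.5 mm off the axis. Origin: centre of its lower end; +z: axis to the tag end; flats face +x and every 45 deg. 0.13 kg. Starts lying on the bench, on a flat, tag end roughly to the left.
- packed_0: the same kind of coil, already packed upright, tags up, in the crate's cell_0; stays there. Origin and axes as for the others.
- packed_1: the same kind of coil, already packed upright, tags up, in the crate's cell_2; stays there. Origin and axes as for the others.
- packed_2: the same kind of coil, already packed upright, tags up, in the crate's cell_3; stays there. Origin and axes as for the others.
- packed_3: the same kind of coil, already packed upright, tags up, in the crate's cell_4; stays there. Origin and axes as for the others.
- bare_0: black former without winding, slim between its flanges, otherwise the size of the coils (62 mm tall, 34 mm over flats, tags up), on one of the stand's posts; stays there. Origin: centre of its lower end.
- bare_1: black former without winding, slim between its flanges, otherwise the size of the coils (62 mm tall, 34 mm over flats, tags up), on one of the stand's posts; stays there. Origin: centre of its lower end.
- stand: drying stand, fixed: aluminium plate 66 (x) x 190 (y) x 10 mm, three upright posts along its y at y = -62, 0, +62 mm, each 10 mm thick, tip 80 mm above the bench, with a washer at its foot on which the coils sit, 13 mm above the bench. Origin: centre of the plate's underside.
- crate: divided grey plastic crate, fixed: 145 (x) x 98 (y) x 46 mm, 3 x 2 square cells of 43 mm on a 47 mm pitch; floor, walls and dividers 4 mm thick, dividers 42 mm high, so packed coils stand 20 mm above the walls. Four cells are taken at the start. Origin: centre of its underside; turned to any angle.
- cell_0 (a point): centre of the floor of one cell of the crate, 4 mm above the bench, at x = -47, y = -23.5 mm in the crate's frame
- cell_1 (a point): centre of the floor of one cell of the crate, 4 mm above the bench, at x = 0, y = -23.5 mm in the crate's frame
- cell_2 (a point): centre of the floor of one cell of the crate, 4 mm above the bench, at x = 47, y = -23.5 mm in the crate's frame
- cell_3 (a point): centre of the floor of one cell of the crate, 4 mm above the bench, at x = -47, y = 23.5 mm in the crate's frame
- cell_4 (a point): centre of the floor of one cell of the crate, 4 mm above the bench, at x = 0, y = 23.5 mm in the crate's frame
- cell_5 (a point): centre of the floor of one cell of the crate, 4 mm above the bench, at x = 47, y = 23.5 mm in the crate's frame
- dropper: small white dropper bottle with a black nozzle, 32 mm across, 84 mm tall, loose, standing behind the crate. Origin: centre of its base.
Things that resemble listed ones, but are neither listed nor needed, are in the scene too. What is shaped like the packed_0 but blue or pink is not meant.

How it is judged:
By the outcome, as a careful person would: the job done as asked, in the order asked, and still so for the second after the job is handed in, with the robot touching nothing.
It also fails if it takes over 72 s, if anything falls off the work surface, if the arm or the gripper's body presses on something with over 40 N, if the wrist force passes 120 N, or if a joint passes its speed limit or range.

### The arm

A 6-joint arm with a two-finger parallel gripper is mounted at the origin on a cart in front of the work surface, level with it; the furniture and walls round the work are solid. World frame = base frame: x ahead of the robot, y to its left, z up, the work surface at z = 0. Lengths are in mm, angles in rad, forces in N, time in s.
With the tool pointing down it reaches from about 375 to 925 mm from the base axis. Payload 5.7 kg.
Tool frame: the origin (TCP) lies on the centre line of the jaws, within the pads' length; the fingertips stand 25 mm ahead of it and the grasp point (between the pads) lies 6 mm ahead of it; z points along the fingers, y is the direction in which the jaws open and shut (so a half turn about z gives the same grasp; the last joint's range is limited). The gripper opens to 85 mm and grips with 20 to 120 N. Pads are 22 mm wide; open, the fingers measure 114 mm over their backs; the gripper's body (76 mm by 85 mm) begins 54 mm behind the grasp point. The pads swing forward as they close: fully open they stand 13 mm farther back than shut.
Start: joints at [-1.33, 0.359, 1.51, -0, 1.272, -0.115], TCP at [208.988, -562.397, 256.267] pointing down, gripper open.
Joint ranges: [-2.97, 2.97], [-1.01, 2.36], [0.21, 2.38], [-0.96, 4.11], [0.2, 2.71], [-2.98, 2.98]. Speed limits (rad/s): [2.39, 2.39, 3.14, 3.14, 3.14, 3.14].

### API

Orientations are given as a unit quaternion [w, x, y, z].
In Python, from cell import env gives the robot as it stands.
- The arm moves only by the shell command python3 -m pendant 'ROWS' [OPENING] [FORCE]. ROWS is JSON, a list of rows, each a list of 4 numbers: the shift along the world's x, y, z in mm, then the turn about the world's z in degrees. In form: [[x, y, z, twist], ...]. A call has 1 to 8 rows; each row is the pose to reach, as a shift and turn from the pose commanded when the call began; what a row does not reach only later rows make up. A row lasts 1/10 s, in which the tool goes at most 50 mm and 8.59 degrees, less where a joint would pass 70% of its speed; a pose out of reach is approached as far as the arm can. A call with a gripper value outside its range is refused whole. OPENING is the finger opening in mm, from 0 to 85.4, set as the call begins (- or left out, the last holds). The fingers move at their own pace and stop on an object; FORCE is the grip in N (left out, the last holds). Time passes only in rows, so rows that repeat a pose let the fingers close. It gives the time, the measured TCP pose, the force and the opening at its end, in the units of the state.
- env.get_state(): the state, without advancing time (a new reading comes with each control period).
- env.capture(name): name is "side" or "top" or "wrist"; returns a dict with "color" (480x640x3 uint8, red, green, blue), "fovy" (degrees; the focal length in pixels is half the picture's height over the tangent of half this angle, whatever the lens; pixels are square), "cx", "cy" (the principal point, pixels), "extrinsics" (4x4, takes a point from world to camera coordinates). Camera axes: x right, y down, z forward; pixel columns grow to the right and rows downward; lengths in mm; the calibration is good to about 2 mm. A picture is of the moment at which its call begins. There is no depth.
- env.finish_job(): hands the job in, once; it reports no verdict.
Trained networks look in the newest picture that a camera, given by its name, has taken for a name from the list of things; names that differ only in an ending like _2 or _b are one class to them, and where a whole thing is asked for, a point or a joint stands for the part that bears it (a point fixed in the world has none). Each returns a list of dicts, best first, with "p" (0 to 1); they miss things now and then, are a little off and sometimes report something else, mostly with a low value. They report only what shows in the picture. A call takes as long as a camera call. They do not tell look-alikes from the thing itself.
- env.spot_in(name, camera): "bbox" ([left, top, right, bottom] in pixels, round what is visible of it).
The state is a dict: "clock": time; "q": joint angles; "joint_vel": joint speeds; "effort": joint torques, N m; "eef_pos": TCP position; "ee_rot": TCP orientation; "wrist_force": force on the tool from outside, world axes, zero at the start; "ft_torque": the same for the moment, N m; "width": finger opening in mm.
Only numpy, scipy, OpenCV 4.12 (cv2) and the standard library are available. Lean on these libraries where they do the work, as an engineer would, in place of code of your own. Each camera call takes 0.05 s, during which the arm holds its last target. There are 200 camera calls.

## Working session

There is one attempt and no reset: what is moved stays moved. The work goes in short steps, Python scripts to look and compute and a shell command to move; the robot and the scene stay as the last step left them, time stands still between calls to the robot, and variables do not carry over. Pictures are saved under pics/ and viewed, about 8 in all and at most 12, crops included, and the job is handed in when it is done.

```bash
ls; mkdir -p pics
cat > h.py <<'E'
import numpy as np, cv2
from cell import env
def cap(n,f=None):
    c=env.capture(n)
    if f: cv2.imwrite('pics/'+f,c['color'][:,:,::-1])
    return c
def K(c):
    f=240/np.tan(np.radians(c['fovy'])/2); return f,c['cx'],c['cy']
def ray(c,u,v,z):
    f,cx,cy=K(c);E=np.array(c['extrinsics']);R=E[:3,:3];t=E[:3,3]
    o=-R.T@t; d=R.T@np.array([(u-cx)/f,(v-cy)/f,1]); return o+d*(z-o[2])/d[2]
def proj(c,p):
    f,cx,cy=K(c);E=np.array(c['extrinsics']);q=E[:3,:3]@np.array(p)+E[:3,3]
    return f*q[0]/q[2]+cx,f*q[1]/q[2]+cy
E
python3 - <<'E'
from h import *
for n in ['top','side']:
    c=cap(n,n+'0.png'); print(n,c['fovy'],c['cx'],c['cy'],np.round(c['extrinsics'],3).tolist())
    for o in ['coil_a','stand','crate','bare_0','dropper']:
        print(o,[(np.round(d['bbox']).astype(int).tolist(),round(d['p'],2)) for d in env.spot_in(o,n)])
E
```

```text
pics
top 56.864730687632054 314.37741496829176 237.98464980350937 [[0.005, -1.0, -0.031, 36.463], [-0.994, -0.002, -0.109, 572.151], [0.109, 0.031, -0.994, 838.315], [0.0, 0.0, 0.0, 1.0]]
coil_a [([152, 247, 193, 264], 0.73), ([253, 245, 272, 260], 0.69)]
stand [([222, 234, 320, 278], 0.82)]
crate [([388, 202, 445, 284], 0.86)]
bare_0 [([220, 246, 244, 265], 0.88), ([284, 242, 304, 258], 0.81)]
dropper [([322, 174, 339, 198], 0.53)]
side 49.29934021702662 327.97807413747057 237.4815011292157 [[-0.936, -0.352, 0.004, 539.011], [-0.233, 0.611, -0.757, 153.331], [0.264, -0.709, -0.653, 980.374], [0.0, 0.0, 0.0, 1.0]]
coil_a [([271, 341, 300, 384], 0.61), ([307, 258, 332, 292], 0.55)]
stand [([291, 240, 349, 333], 0.73)]
crate [([320, 176, 396, 223], 0.79)]
bare_0 [([320, 239, 340, 272], 0.88), ([302, 279, 325, 318], 0.6)]
dropper [([274, 210, 292, 245], 0.92), ([319, 170, 395, 224], 0.48)]
```

View pics/top0.png

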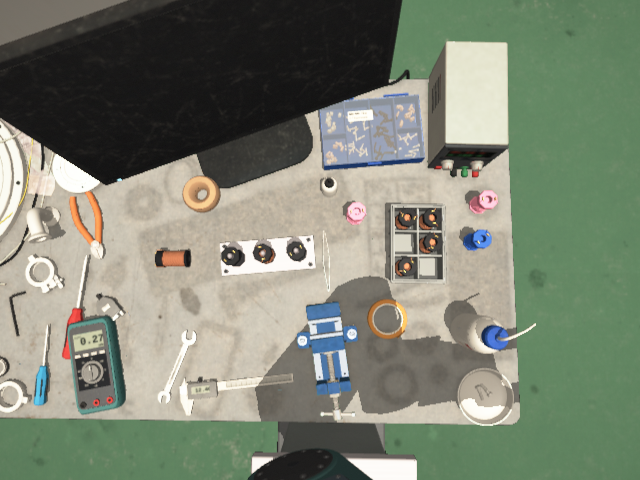

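View pics/side0.png

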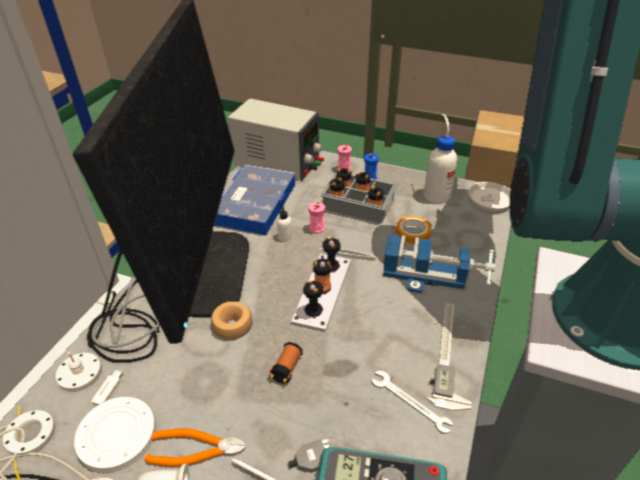

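The top view shows coil_b lying at about (172,258) with copper winding. On the stand, the middle post at (263,252) holds the copper-wound coil_a, with bare formers at (232,256) and (297,250). The crate's free cells are at (404,243) and (428,267), and the dropper is at (330,185). The pink and blue spools are look-alikes.

Run:
```python
from h import *
c=cap('top'); P=lambda n,u,v,z:print(n,np.round(ray(c,u,v,z)[:2]))
for u,v in [(153,257),(192,257),(172,248),(172,267)]:P('b',u,v,17)
P('a',263,251,75)
for u,v in [(220,243),(313,234),(316,267),(223,276)]:P('stand',u,v,10)
for u,v in [(391,205),(444,205),(444,283),(391,280)]:P('crate',u,v,46)
P('cellmid',404,243,4);P('cellcorner',428,267,4);P('drop',330,185,60)
im=c['color'][:,:,::-1]
a=cv2.resize(im[232:285,145:205],None,fx=6.6,fy=6.6,interpolation=3)[:350,:396]
b=cv2.resize(im[198:290,382:452],None,fx=3.8,fy=3.8,interpolation=3)[:350]
d=cv2.resize(im[230:285,215:325],None,fx=6,fy=6,interpolation=3)
H=np.zeros((350,1,3),np.uint8)
o=np.zeros((600,700,3),np.uint8); o[:a[:,:396].shape[0],:396]=a; o[:250,400:400+b.shape[1]]=b[:250,:300]; o[:350,400:400+b.shape[1]]=b; o[-250:]=0; dd=cv2.resize(d,(500,250)); o[350:,:500]=dd
cv2.imwrite('pics/crop1.png',o)
print({k:np.round(v,3) for k,v in env.get_state().items() if k in('ee_rot','eef_pos','width','clock')})
```

```text
b [535. 363.]
b [535. 284.]
b [553. 325.]
b [515. 324.]
a [543. 133.]
stand [564. 230.]
stand [582.  42.]
stand [516.  36.]
stand [497. 222.]
crate [ 635. -110.]
crate [ 635. -212.]
crate [ 485. -208.]
crate [ 490. -108.]
cellmid [ 565. -141.]
cellcorner [ 517. -188.]
drop [671.   8.]
{'clock': np.float64(0.65), 'eef_pos': array([ 208.999, -562.398,  256.287]), 'ee_rot': array([-0.   ,  0.984,  0.177, -0.   ]), 'width': np.float64(85.846)}
```

View pics/crop1.png

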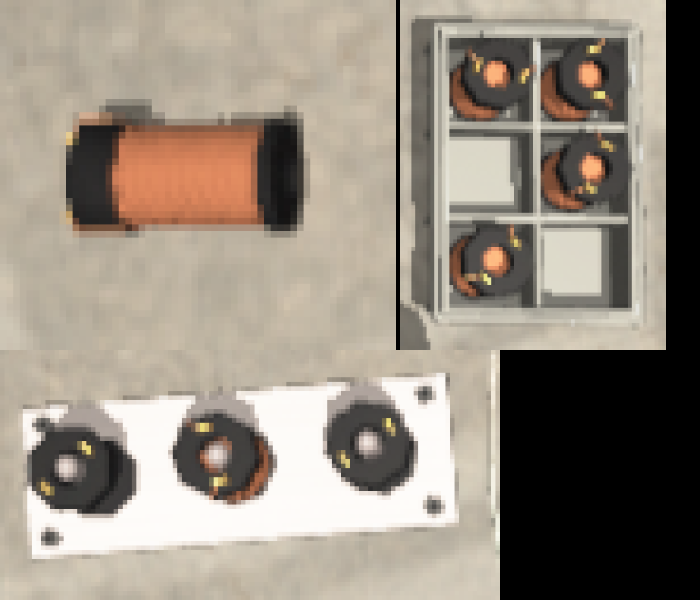

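Candidates: the copper-wound coil on the middle post (263,252) is coil_a. The two outer posts have no copper, so they hold the bare formers. The lying copper coil at (172,258), tags on the left, is coil_b. I'm moving above coil_a first, with the jaws across the row of posts.

```bash
python3 -m pendant '[[21,43,0,8],[42,87,0,16],[63,130,0,24],[84,174,0,32],[104,217,0,40],[125,260,0,48],[146,304,0,56],[167,347,0,64]]' 85 && python3 -m pendant '[[21,43,0,8],[42,87,0,11],[63,130,0,11],[84,174,0,11],[104,217,0,11],[125,260,0,11],[146,304,0,11],[167,348,0,11]]' && python3 -m pendant '[[0,0,-10,0],[0,0,-20,0],[0,0,-20,0],[0,0,-20,0],[0,0,-20,0]]'
python3 - <<'E'
from h import *
s=env.get_state();print(s['eef_pos'],s['ee_rot'],s['clock'],s['q'])
c=cap('wrist','w1.png'); print(np.round(c['extrinsics'],3).tolist(),c['fovy'])
for o in ['coil_a','bare_0']: print(o,[(np.round(d['bbox']).tolist(),round(d['p'],2)) for d in env.spot_in(o,'wrist')])
E
```

```text
clock: 1.45
eef_pos: [376.5, -213.7, 256.6]
ee_rot: [0.0, 0.739, 0.674, 0.0]
wrist_force: [1.0, -1.0, -0.5]
width: 84.9
clock: 2.25
eef_pos: [543.6, 134.7, 256.5]
ee_rot: [0.0, 0.673, 0.74, 0.0]
wrist_force: [1.3, -0.3, 0.6]
width: 85.0
clock: 2.75
eef_pos: [542.8, 131.4, 236.6]
ee_rot: [0.0, 0.674, 0.739, -0.0]
wrist_force: [-0.3, -0.6, -0.0]
width: 85.2
[542.81447614 131.44651814 236.60144767] [ 3.90775920e-05  6.73758379e-01  7.38951720e-01 -1.48256601e-05] 2.75 [ 1.13952462e-01  3.18530457e-01  1.62544425e+00 -8.41745908e-05
  1.19758889e+00  2.17531588e-02]
[[0.996, 0.093, 0.0, -552.564], [0.09, -0.96, 0.265, 47.897], [0.025, -0.263, -0.964, 380.054], [0.0, 0.0, 0.0, 1.0]] 62.90365058542211
coil_a [([290.0, 188.0, 338.0, 246.0], 0.97), ([302.0, 0.0, 350.0, 15.0], 0.57)]
bare_0 [([287.0, 111.0, 338.0, 164.0], 0.88), ([290.0, 258.0, 339.0, 324.0], 0.56)]
```

View pics/w1.png

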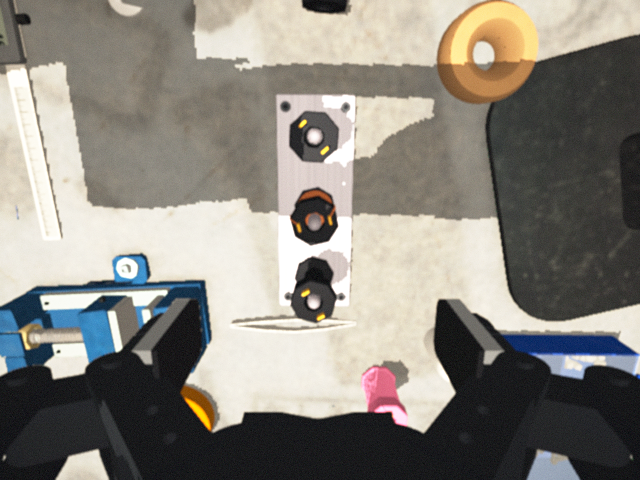

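Run:
```python
from h import *
c=cap('wrist')
for n,u,v in [('bareL',314,135),('a',314,222),('bareR',314,300)]: print(n,ray(c,u,v,80)[:2].round(1))
for u,v in [(278,96),(354,96),(350,305),(279,305)]: print('st',ray(c,u,v,10)[:2].round(1))
im=c['color'][:,:,::-1]; cv2.imwrite('pics/w1c.png',cv2.resize(im[100:330,250:380],None,fx=3.4,fy=3.4,interpolation=3)[:600 if 0 else 782][:, :442][0:0] if 0 else cv2.resize(im[180:330,270:360],None,fx=4,fy=4,interpolation=3))
```

```text
bareL [534.8 195.7]
a [540.3 135.7]
bareR [545.8  75.4]
st [501.8 223.3]
st [564.4 229.2]
st [582.8  42.2]
st [515.4  35.9]
```

View pics/w1c.png

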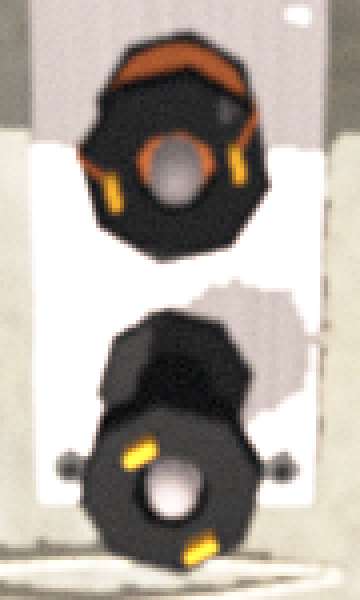

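In the crop, coil_a's octagon has its tag flats about 14° off the jaw axis. I'll twist +14°, descend so the jaws hold only the collar, and close.

```bash
python3 -m pendant '[[-2,3.5,-40,7],[-2,3.5,-80,14],[-2,3.5,-110,14],[-2,3.5,-130,14],[-2,3.5,-145,14],[-2,3.5,-154.5,14],[-2,3.5,-154.5,14]]' 70 && python3 -m pendant '[[0,0,0,0],[0,0,0,0],[0,0,0,0],[0,0,0,0],[0,0,0,0],[0,0,0,0],[0,0,0,0],[0,0,0,0]]' 20 40
python3 - <<'E'
from h import *
cap('wrist','w2.png')
E
```

```text
clock: 3.65
eef_pos: [540.3, 135.9, 80.8]
ee_rot: [-0.001, 0.578, 0.816, -0.001]
wrist_force: [-0.5, 0.6, 0.1]
width: 69.9
clock: 4.45
eef_pos: [541.3, 136.1, 82.6]
ee_rot: [0.0, 0.578, 0.816, 0.0]
wrist_force: [-1.3, -1.4, 6.0]
width: 33.0
```

View pics/w2.png

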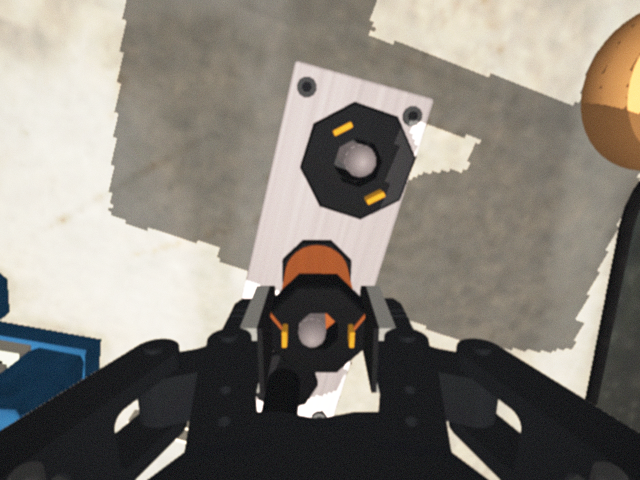

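```bash
python3 -m pendant '[[0,0,20,0],[0,0,50,0],[0,0,90,0],[0,0,130,0],[0,0,140,0]]' && python3 -m pendant '[[6,-40,0,6],[12,-80,0,12],[18,-120,0,18],[25,-165,0,26],[31,-205,0,26],[37,-245,0,26],[43,-285,0,26],[49,-320,0,26]]' && python3 -m pendant '[[0,-6,0,0],[0,-6,0,0],[0,-6,0,0]]'
python3 - <<'E'
from h import *
c=cap('wrist','w3.png');print(c['extrinsics'].tolist() if hasattr(c['extrinsics'],'tolist') else c['extrinsics'])
for o in ['crate','coil_a']: print(o,[(np.round(d['bbox']).tolist(),round(d['p'],2)) for d in env.spot_in(o,'wrist')])
E
```

```text
clock: 5.0
eef_pos: [543.6, 136.6, 226.3]
ee_rot: [0.003, 0.578, 0.816, 0.003]
wrist_force: [0.8, -0.3, -1.4]
width: 32.8
clock: 5.8
eef_pos: [589.5, -185.8, 220.6]
ee_rot: [-0.001, 0.38, 0.925, -0.0]
wrist_force: [0.7, -0.2, -1.3]
width: 32.8
clock: 6.1
eef_pos: [589.2, -188.7, 220.9]
ee_rot: [-0.001, 0.38, 0.925, 0.0]
wrist_force: [-0.5, 0.6, -2.2]
width: 32.6
[[0.7014853052647304, 0.7126833404886165, -0.000907021298738343, -278.35968821819495], [0.6879369475091393, -0.6767941789680438, 0.2620923416789988, -557.6791756403792], [0.1861749788490864, -0.18447789977382018, -0.965042373031145, 199.58565588011112], [0.0, 0.0, 0.0, 1.0]]
crate [([197.0, 41.0, 433.0, 270.0], 0.71)]
coil_a [([272.0, 238.0, 364.0, 373.0], 0.62)]
```

View pics/w3.png

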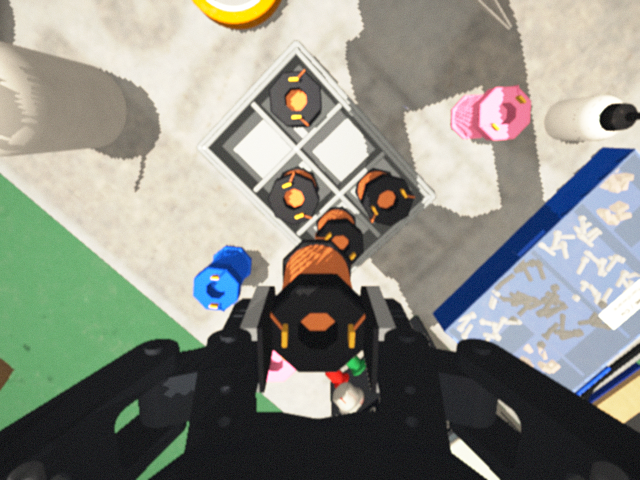

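The crate is in clear view: outer rim corners at about (296,42), (203,149) and (434,192), free cells at (260,150) and (341,146). I'll fit the crate pose and overlay it to check.

```bash
cat > fit.py <<'E'
from h import *
from scipy.optimize import least_squares
c=cap('wrist')
obs=[((-72.5,49),(296,42)),((-72.5,-49),(203,149)),((72.5,49),(434,192))]
def w(p,x,y,z): 
    a=p[2];return [p[0]+x*np.cos(a)-y*np.sin(a),p[1]+x*np.sin(a)+y*np.cos(a),z]
r=least_squares(lambda p:np.ravel([np.subtract(proj(c,w(p,*m,46)),o) for m,o in obs]),[561,-160,0],x_scale=[1,1,.01])
p=r.x;print(p,np.degrees(p[2]),r.fun.round(1))
im=cv2.resize(c['color'][20:280,180:450,::-1],None,fx=2.2,fy=2.2,interpolation=3).copy()
def L(a,b,col): 
    q=[tuple(int(v) for v in (np.array(proj(c,w(p,*t)))-[180,20])*2.2) for t in(a,b)];cv2.line(im,*q,col,1)
for z,X,Y,col in [(46,72.5,49,(0,255,0))]:
    k=[(X,Y,z),(-X,Y,z),(-X,-Y,z),(X,-Y,z)]
    for i in range(4):L(k[i],k[(i+1)%4],col)
L((-72.5,0,42),(72.5,0,42),(255,0,255))
for X in(-23.5,23.5):L((X,-49,42),(X,49,42),(255,0,255))
for n,x,y in [('mid',0,23.5),('corner',-47,-23.5)]:
    print(n,np.round(w(p,x,y,4),1)); s=21.5;k=[(x+s,y+s,4),(x-s,y+s,4),(x-s,y-s,4),(x+s,y-s,4)]
    for i in range(4):L(k[i],k[(i+1)%4],(0,0,255))
cv2.imwrite('pics/fit.png',im)
E
python3 fit.py
```

```text
[ 5.62904684e+02 -1.59494802e+02  1.54952651e-02] 0.8878132900502731 [-0.5  1.  -0.6 -1.   1.2  0. ]
mid [ 562.5 -136.     4. ]
corner [ 516.3 -183.7    4. ]
```

View pics/fit.png

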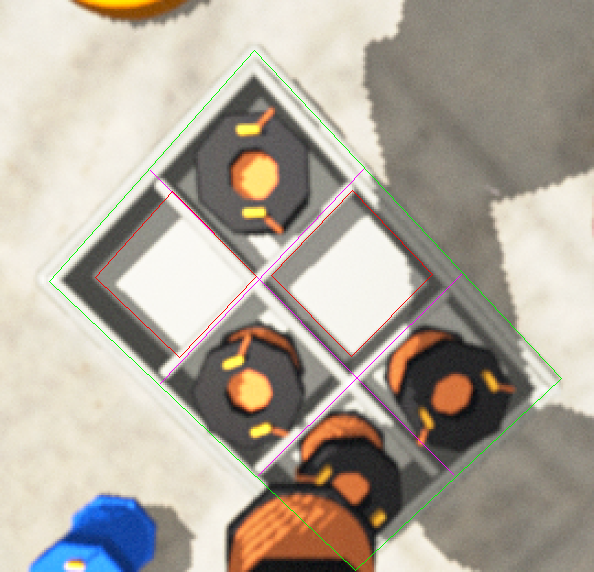

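Run:
```python
from h import *
c=cap('wrist');s=env.get_state();p=s['eef_pos'];print(p)
for dz in(-7,-11): print(proj(c,p+np.array([0,0,dz])), ray(c,317,321,p[2]+dz)-p)
```

```text
[ 589.92848868 -188.68351009  221.82342329]
(np.float64(318.01419196900736), np.float64(329.54846233604025)) [-2.60099526  2.05522377 -7.        ]
(np.float64(318.0059519894891), np.float64(324.15663421628386)) [ -1.14677254   0.61763919 -11.        ]
```

```bash
python3 -m pendant '[[-13,25,0,0],[-26,50.5,0,0],[-26,50.5,-40,0],[-26,50.5,-70,0],[-26,50.5,-80,0],[-26,50.5,-80,0]]' && python3 -m pendant '[[0,0,-12,0],[0,0,-24,0],[0,0,-36,0],[0,0,-46,0],[0,0,-56,0],[0,0,-61,0],[0,0,-65,0],[0,0,-65,0]]'
python3 - <<'E'
from h import *
s=env.get_state();print(s['eef_pos'],s['wrist_force'],s['clock'])
E
```

```text
clock: 6.95
eef_pos: [563.0, -138.6, 140.6]
ee_rot: [-0.002, 0.379, 0.925, -0.0]
wrist_force: [0.3, -0.7, -1.3]
width: 33.1
clock: 7.75
eef_pos: [563.7, -139.3, 76.2]
ee_rot: [-0.0, 0.38, 0.925, -0.0]
wrist_force: [0.1, 0.6, -1.2]
width: 33.2
[ 563.73612515 -139.2875223    76.24481795] [ 0.07801731  0.61867944 -1.20602452] 7.75
```

```bash
python3 -m pendant '[[0,0,-1,0],[0,0,-2,0],[0,0,-2,0]]' && python3 -m pendant '[[0,0,0,0],[0,0,0,0],[0,0,0,0],[0,0,0,0]]' 42 && python3 -m pendant '[[0,0,8,0],[0,0,20,0],[0,0,45,0],[0,0,90,0],[0,0,140,0],[0,0,140,0]]'
```

```text
clock: 8.05
eef_pos: [564.1, -139.4, 75.0]
ee_rot: [0.0, 0.38, 0.925, -0.0]
wrist_force: [-0.5, -0.2, -1.4]
width: 33.0
clock: 8.45
eef_pos: [564.1, -139.5, 74.9]
ee_rot: [0.0, 0.38, 0.925, -0.0]
wrist_force: [-0.3, 0.1, 0.2]
width: 41.9
clock: 9.05
eef_pos: [568.6, -141.0, 223.1]
ee_rot: [0.007, 0.38, 0.925, 0.0]
wrist_force: [0.8, -0.6, -0.7]
width: 41.6
```

```bash
python3 -m pendant '[[-10,48,0,-8],[-15,96,0,-16],[-18,144,0,-24],[-20,190,0,-32],[-22,238,0,-38],[-24,286,0,-45],[-25,334,0,-45],[-26,380,0,-45]]' 80 && python3 -m pendant '[[0,15,0,0],[0,15,0,0],[0,15,0,0]]'
python3 - <<'E'
from h import *
s=env.get_state();print(s['eef_pos'],s['ee_rot'])
c=cap('wrist','w4.png');t=cap('top')
print([(np.round(d['bbox']).tolist(),round(d['p'],2)) for d in env.spot_in('coil_b','wrist')])
a=cv2.resize(t['color'][198:290,382:452],None,fx=3.5,fy=3.5,interpolation=3)
im=c['color'].copy(); im[-a.shape[0]:,-a.shape[1]:]=a
cv2.imwrite('pics/w4.png',im[:,:,::-1])
E
```

```text
clock: 9.85
eef_pos: [537.7, 242.7, 215.7]
ee_rot: [0.0, 0.705, 0.71, 0.001]
wrist_force: [1.7, 0.0, 0.0]
width: 80.3
clock: 10.15
eef_pos: [537.8, 255.0, 215.0]
ee_rot: [0.0, 0.704, 0.71, -0.0]
wrist_force: [-0.4, -0.7, -0.8]
width: 79.9
[537.83247666 255.03594953 214.97132834] [ 2.45790622e-04  7.04442386e-01  7.09761072e-01 -2.91593736e-04]
[([286.0, 82.0, 341.0, 176.0], 0.92)]
```

View pics/w4.png

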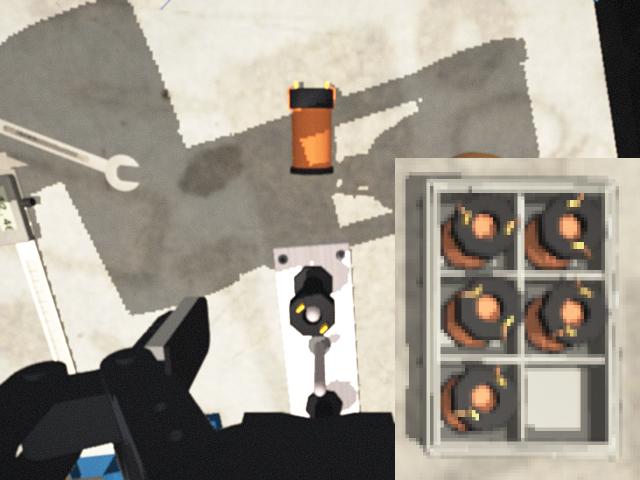

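Coil_a stands upright with its tags up in the left-middle cell (crop). Coil_b lies along the image's vertical axis at x≈312, tag end up (collar rows 88–108, foot flange near row 172).

Run:
```python
from h import *
c=cap('wrist')
for n,u,v,z in [('collar end top',312,88,34),('collar inner top',312,108,34),('foot top',312,168,34),('foot bottom',312,174,5),('Lcollar',289,98,22),('Rcollar',335,98,22),('Lfoot',291,170,22),('Rfoot',334,170,22)]:
  print(n,ray(c,u,v,z)[:2].round(1))
```

```text
collar end top [533.4 350.3]
collar inner top [533.5 336.8]
foot top [533.6 294. ]
foot bottom [533.2 286.5]
Lcollar [516.1 344.4]
Rcollar [550.5 344.6]
Lfoot [517.  291.3]
Rfoot [550.6 291.5]
```

```bash
python3 -m pendant '[[-2,44,0,0],[-4.3,88,-20,0],[-4.3,88,-60,0],[-4.3,88,-100,0],[-4.3,88,-140,0],[-4.3,88,-165,0],[-4.3,88,-180,0],[-4.3,88,-184,0]]' 65 && python3 -m pendant '[[0,0,-1.5,0],[0,0,-3,0],[0,0,-3,0]]' && python3 -m pendant '[[0,0,0,0],[0,0,0,0],[0,0,0,0],[0,0,0,0],[0,0,0,0],[0,0,0,0]]' 20 20
```

```text
clock: 11.15
eef_pos: [533.2, 342.3, 29.2]
ee_rot: [-0.0, 0.705, 0.709, -0.001]
wrist_force: [-0.5, -1.8, 0.6]
width: 64.8
clock: 11.45
eef_pos: [534.6, 344.0, 29.1]
ee_rot: [0.0, 0.705, 0.709, 0.001]
wrist_force: [0.8, -0.8, 0.5]
width: 65.3
clock: 12.05
eef_pos: [534.0, 343.8, 28.6]
ee_rot: [0.0, 0.705, 0.709, 0.0]
wrist_force: [-2.4, -0.5, 6.2]
width: 33.3
```

```bash
python3 -m pendant '[[0,-2,5,0],[0,-4,9,0],[0,-6.3,13,0],[0,-9.5,17,0],[0,-12.5,21,0],[0,-16,24.5,0],[0,-22,29,0],[0,-28,33,0]]'
python3 - <<'E'
from h import *
a=cap('side')['color'][310:410,230:350];b=cap('wrist')['color']
im=np.zeros((480,800,3),np.uint8);im[:,:400]=b[:,120:520];im[:333,400:]=cv2.resize(a,(400,333),interpolation=3)
cv2.imwrite('pics/tip.png',im[:,:,::-1])
E
```

```text
clock: 12.85
eef_pos: [533.7, 315.1, 61.1]
ee_rot: [-0.0, 0.705, 0.71, -0.0]
wrist_force: [0.1, -0.2, -0.7]
width: 34.0
```

View pics/tip.png

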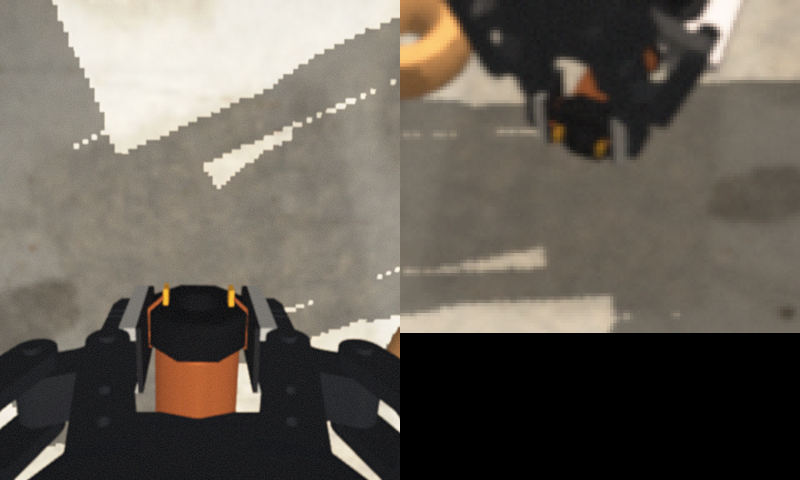

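The tag face and bore are now visible at about (200,300), so the coil is tipping as planned. I'll continue the arc.

```bash
python3 -m pendant '[[0,-5,2,0],[0,-10,3.5,0],[0,-15,4.5,0],[0,-20,5,0],[0,-25,5.5,0],[0,-30,5.5,0],[0,-34,5,0],[0,-38,4,0]]' && python3 -m pendant '[[0,-3,-0.5,0],[0,-6,-1,0],[0,-6,-1.5,0],[0,-6,-1.5,0]]'
python3 - <<'E'
from h import *
a=cap('side')['color'][300:400,230:350];b=cap('wrist')['color']
im=np.zeros((480,800,3),np.uint8);im[:,:400]=b[:,120:520];im[:333,400:]=cv2.resize(a,(400,333),interpolation=3)
cv2.imwrite('pics/tip2.png',im[:,:,::-1])
E
```

```text
clock: 13.75
eef_pos: [533.7, 277.2, 64.7]
ee_rot: [-0.0, 0.705, 0.709, 0.0]
wrist_force: [0.9, -1.0, -0.1]
width: 33.6
clock: 14.15
eef_pos: [533.7, 271.6, 63.2]
ee_rot: [-0.0, 0.705, 0.709, -0.0]
wrist_force: [0.0, -0.5, -0.7]
width: 33.5
```

View pics/tip2.png

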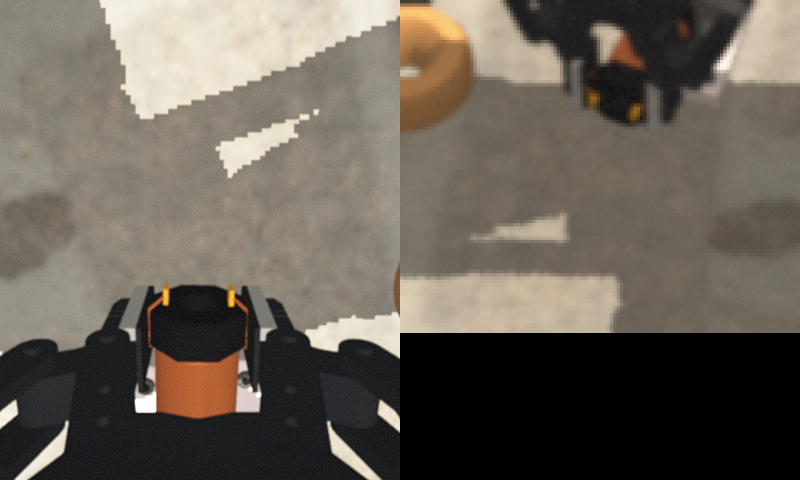

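The coil has not rotated between these two pictures; it is carried at a fixed tilt. I'll work out that tilt from the picture.

```bash
python3 - <<'E'
from h import *
c=cap('wrist');s=env.get_state();p=s['eef_pos'];print(p,s['wrist_force'])
g=p+np.array([0,0,-11])
for th in (0,15,30,45,60,75,90):
    t=np.radians(th);a=np.array([0,np.cos(t),np.sin(t)]);u=np.array([0,-np.sin(t),np.cos(t)])
    P=lambda S,r:round(float(proj(c,g+a*(S-55)+u*r)[1]))
    print(th,'inner up',P(48,17),'end up',P(62,17),'end low',P(62,-17),'tag',P(62,0),P(68,0),'foot z',round(g[2]+min((a*-55+u*r)[2] for r in(-17,17)),1))
E
python3 - <<'E'
import cv2
im=cv2.imread('pics/tip2.png')
cv2.imwrite('pics/tip2c.png',cv2.resize(im[270:430,130:270],None,fx=3.6,fy=3.6,interpolation=3))
E
```

```text
[533.73674244 271.78146101  63.28941044] [-0.46679657  1.23340522 -1.44908143]
0 inner up 367 end up 328 end low 287 tag 305 289 foot z 35.3
15 inner up 374 end up 343 end low 279 tag 308 294 foot z 21.6
30 inner up 377 end up 357 end low 274 tag 312 301 foot z 10.1
45 inner up 376 end up 367 end low 272 tag 316 311 foot z 1.4
60 inner up 371 end up 374 end low 273 tag 322 321 foot z -3.8
75 inner up 364 end up 377 end low 278 tag 327 331 foot z -5.2
90 inner up 354 end up 376 end low 286 tag 332 341 foot z -2.7
```

View pics/tip2c.png

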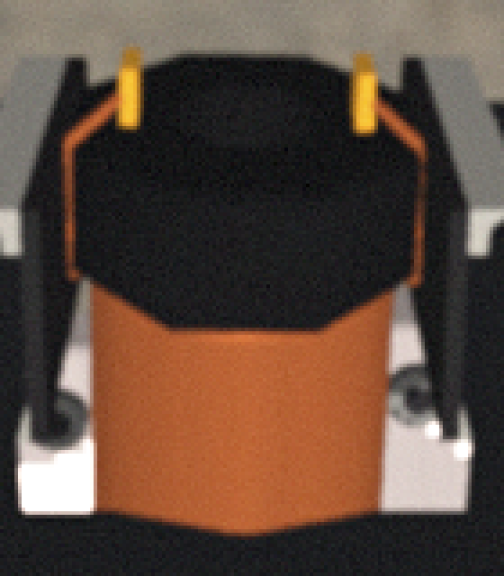

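Projecting the model shows the coil is still horizontal (0°), because the pads' torsional grip holds it. I'll use the edge of the fixed stand plate (10 mm high, y≈227) as a heel stop. Pushing the foot against it below the grip axis turns the tag end up. First I line up with the plate and come down.

```bash
python3 -m pendant '[[-1,10,0,3],[-1,20,0,5],[-1,20,-10,5],[-1,20,-20,5],[-1,20,-28,5],[-1,20,-30,5],[-1,20,-30,5]]' - 20 && python3 -m pendant '[[0.5,-5,0,0],[1,-9,0,0],[1,-11,2,0],[1,-12,4,0],[1,-13,7,0],[1,-14,10,0]]'
```

```text
clock: 15.0
eef_pos: [532.1, 291.1, 32.3]
ee_rot: [-0.0, 0.673, 0.739, -0.001]
wrist_force: [-0.2, -0.1, -0.9]
width: 33.5
clock: 15.6
eef_pos: [533.9, 277.9, 43.7]
ee_rot: [-0.0, 0.673, 0.739, 0.0]
wrist_force: [-0.6, 4.1, -2.7]
width: 33.6
```

```bash
cat > tilt.py <<'E'
from h import *
c=cap('wrist');s=env.get_state();p=np.array(s['eef_pos']);g=p+[0,0,-11]
R=c['color'].astype(int);m=(R[...,0]>170)&(R[...,1]>120)&(R[...,2]<80);m[:230]=0;m[:,:240]=0;m[:,400:]=0
n,l,st,ce=cv2.connectedComponentsWithStats(m.astype(np.uint8))
print('tags',[(st[i][:4].tolist()) for i in range(1,n) if st[i][4]>12])
for th in range(0,100,15):
    t=np.radians(th);a=np.array([-.09*np.cos(t),np.cos(t),np.sin(t)])
    print(th,[round(float(proj(c,g+a*(S-55))[1])) for S in(62,68)],end=' ')
print(p.round(1),np.round(s['wrist_force'],1))
E
python3 -m pendant '[[0,-2,4,0],[0.5,-5,8,0],[0.5,-8,11,0],[1,-10,13.5,0],[1,-13,16.5,0],[1.5,-15.5,19,0]]' && python3 tilt.py
```

```text
clock: 16.2
eef_pos: [535.1, 261.6, 62.5]
ee_rot: [-0.0, 0.673, 0.74, -0.0]
wrist_force: [0.7, 0.1, -1.9]
width: 33.3
tags [[281, 281, 6, 23], [348, 281, 6, 24], [315, 381, 6, 8], [314, 390, 8, 11], [315, 401, 7, 15]]
0 [306, 290] 15 [309, 295] 30 [313, 302] 45 [317, 312] 60 [323, 322] 75 [328, 333] 90 [333, 342] [535.5 261.4  62.8] [-0.8 -0.4 -0.4]
```

Still 0°: the foot rode over the plate edge after only 4 N. I'll retry lower, pushing further before rising.

```bash
python3 -m pendant '[[-1,14,0,0],[-2.5,28.5,0,0],[-2.5,28.5,-12,0],[-2.5,28.5,-22,0],[-2.5,28.5,-27,0],[-2.5,28.5,-27,0]]' && python3 -m pendant '[[0.5,-4,0,0],[0.5,-7,0,0],[1,-9,0,0],[1,-10,0,0]]' && python3 -m pendant '[[0,-1,0,0],[0,-2,0,0],[0,-3,0,0],[0,-3,0,0]]' && python3 tilt.py
```

```text
clock: 16.85
eef_pos: [532.2, 290.5, 34.2]
ee_rot: [-0.0, 0.673, 0.74, -0.001]
wrist_force: [0.1, 0.5, -1.0]
width: 33.6
clock: 17.25
eef_pos: [533.8, 280.0, 35.4]
ee_rot: [0.0, 0.673, 0.739, -0.0]
wrist_force: [-1.7, -0.1, -1.0]
width: 33.7
clock: 17.65
eef_pos: [533.8, 278.3, 35.5]
ee_rot: [-0.0, 0.673, 0.739, 0.001]
wrist_force: [-0.8, 4.1, -0.9]
width: 33.7
tags [[348, 280, 6, 22], [282, 285, 6, 17]]
0 [305, 289] 15 [308, 294] 30 [312, 301] 45 [316, 311] 60 [322, 321] 75 [327, 331] 90 [332, 341] [533.8 278.3  35.5] [-1.   3.6 -0.3]
```

```bash
python3 -m pendant '[[0,-1,0,0],[0,-2,0.5,0],[0,-3,1,0],[0,-4,2,0],[0,-4,2,0]]' && python3 tilt.py
```

```text
clock: 18.2
eef_pos: [534.1, 276.3, 37.9]
ee_rot: [-0.001, 0.674, 0.739, 0.002]
wrist_force: [-2.3, 13.1, 0.9]
width: 33.7
tags [[281, 278, 6, 23], [348, 278, 6, 23]]
0 [305, 289] 15 [308, 294] 30 [312, 301] 45 [316, 310] 60 [322, 321] 75 [327, 331] 90 [332, 341] [534.1 276.3  37.9] [-2.8 12.7  0.7]
```

The coil resists even 13 N, so the pad patch grips too firmly in torsion. I'll set it down and regrip with only the pad corners on the collar's upper edge, so that it can pivot.

```bash
python3 -m pendant '[[-1,10,0,0],[-2,20,0,0],[-3,30,0,0],[-3,30,-4,0],[-3,30,-7.5,0],[-3,30,-9,0],[-3,30,-9,0]]' && python3 -m pendant '[[0,0,0,0],[0,0,0,0],[0,0,0,0],[0,0,0,0]]' 48 && python3 -m pendant '[[0,0,7,0],[0,0,13.5,0],[-1,8,13.5,0],[-1.3,14,13.5,0],[-1.3,14,13.5,0]]' && python3 tilt.py && python3 -m pendant '[[0,0,0,0],[0,0,0,0],[0,0,0,0],[0,0,0,0],[0,0,0,0]]' 20 20 && python3 -m pendant '[[0,0,4,0],[0,0,10,0],[0,0,16,0],[0,0,16,0],[0,0,16,0]]' && python3 tilt.py
```

```text
clock: 18.95
eef_pos: [531.3, 303.9, 28.4]
ee_rot: [0.0, 0.673, 0.74, 0.001]
wrist_force: [0.8, 2.0, 3.3]
width: 33.8
clock: 19.35
eef_pos: [530.4, 303.2, 28.0]
ee_rot: [-0.0, 0.673, 0.739, -0.0]
wrist_force: [0.1, -0.2, 0.4]
width: 48.2
clock: 19.85
eef_pos: [529.5, 318.8, 41.9]
ee_rot: [0.0, 0.673, 0.74, 0.0]
wrist_force: [0.1, 0.1, -0.3]
width: 47.5
tags [[287, 304, 5, 15], [346, 304, 5, 15]]
0 [306, 290] 15 [309, 295] 30 [313, 302] 45 [317, 312] 60 [323, 322] 75 [328, 332] 90 [333, 342] [529.3 318.3  41.7] [-0.2  0.8  0.1]
clock: 20.4
eef_pos: [529.3, 317.5, 41.7]
ee_rot: [-0.0, 0.673, 0.739, -0.0]
wrist_force: [-1.4, 0.6, 0.9]
width: 32.9
clock: 20.9
eef_pos: [529.6, 317.7, 58.2]
ee_rot: [0.0, 0.673, 0.74, 0.0]
wrist_force: [0.0, 0.2, -1.1]
width: 32.7
tags [[344, 301, 6, 16], [285, 302, 6, 16]]
0 [305, 289] 15 [308, 294] 30 [312, 301] 45 [316, 310] 60 [322, 321] 75 [327, 331] 90 [332, 341] [529.5 317.6  57.9] [ 0.6  0.  -1.3]
```

```bash
python3 -m pendant '[[0.5,-8,-5,0],[1.5,-16,-10,0],[2,-20,-10,0],[2,-22,-10,0],[2,-24,-10,0],[2.5,-26,-10,0],[2.5,-28,-9,0],[2.5,-28,-9,0]]' && python3 tilt.py
```

```text
clock: 21.75
eef_pos: [532.1, 291.5, 49.5]
ee_rot: [-0.001, 0.674, 0.739, 0.002]
wrist_force: [-1.9, 6.8, 0.3]
width: 33.2
tags [[344, 301, 6, 16], [285, 302, 6, 15]]
0 [305, 289] 15 [308, 294] 30 [312, 301] 45 [316, 310] 60 [322, 321] 75 [327, 331] 90 [332, 341] [532.1 291.5  49.5] [-2.3  7.4  0.2]
```

```bash
python3 -m pendant '[[0,-1,0,0],[0,-2,0,0],[0,-3,0,0],[0,-4,0,0],[0,-5,0,0],[0,-6,0,0],[0,-6,0,0]]' && python3 tilt.py
```

```text
clock: 22.5
eef_pos: [533.8, 289.6, 51.1]
ee_rot: [-0.001, 0.674, 0.739, 0.005]
wrist_force: [-5.4, 21.3, 6.7]
width: 33.0
tags [[286, 298, 5, 16], [345, 299, 5, 16]]
0 [305, 289] 15 [308, 294] 30 [312, 301] 45 [317, 310] 60 [322, 321] 75 [327, 331] 90 [332, 341] [533.8 289.6  51.1] [-4.  20.5  6.5]
```

The heel push jams because plate friction on the foot cancels the turning moment. Next idea: hold the collar low, reduce the grip to a light touch by commanding openings near the coil's width, and let gravity swing the foot down.

```bash
python3 -m pendant '[[-1,12,0,0],[-2,24,0,0],[-3,36,0,0],[-4,48,0,0],[-4,48,3,0],[-4,48,3,0]]' && python3 tilt.py && python3 -m pendant '[[0,0,0,0],[0,0,0,0],[0,0,0,0]]' 32.5 && python3 tilt.py | head -1 && python3 -m pendant '[[0,0,0,0],[0,0,0,0],[0,0,0,0]]' 33 && python3 tilt.py | head -1 && python3 -m pendant '[[0,0,0,0],[0,0,0,0],[0,0,0,0]]' 33.4 && python3 tilt.py | head -1
```

```text
clock: 23.15
eef_pos: [527.9, 331.8, 51.9]
ee_rot: [0.0, 0.673, 0.74, -0.0]
wrist_force: [0.1, 0.1, -1.2]
width: 32.7
tags [[286, 299, 5, 16], [345, 300, 5, 16]]
0 [306, 290] 15 [309, 295] 30 [313, 302] 45 [317, 311] 60 [323, 322] 75 [328, 332] 90 [333, 342] [527.9 331.5  51.8] [ 0.3 -0.5 -1.4]
clock: 23.5
eef_pos: [527.9, 331.2, 51.7]
ee_rot: [-0.0, 0.673, 0.739, -0.0]
wrist_force: [0.9, 1.2, -0.2]
width: 33.1
tags [[286, 299, 5, 16], [345, 300, 5, 15]]
clock: 23.85
eef_pos: [527.9, 331.6, 51.7]
ee_rot: [-0.0, 0.673, 0.74, -0.0]
wrist_force: [0.1, -0.8, -1.1]
width: 32.8
tags [[285, 299, 6, 16], [345, 300, 5, 16]]
clock: 24.2
eef_pos: [527.9, 331.6, 51.8]
ee_rot: [-0.0, 0.673, 0.74, -0.0]
wrist_force: [0.2, 0.8, -1.0]
width: 33.4
tags [[286, 299, 5, 16], [345, 300, 5, 16]]
```

```bash
for o in 33.7 33.9; do :; done; python3 -m pendant '[[0,0,0,0],[0,0,0,0]]' 33.6 && python3 tilt.py | head -1 && python3 -m pendant '[[0,0,0,0],[0,0,0,0]]' 33.8 && python3 tilt.py | head -1
```

```text
clock: 24.45
eef_pos: [527.9, 331.6, 51.8]
ee_rot: [-0.0, 0.673, 0.74, -0.0]
wrist_force: [0.2, 0.7, -1.8]
width: 33.9
tags [[286, 300, 5, 15], [345, 300, 5, 16]]
clock: 24.7
eef_pos: [527.9, 331.6, 51.8]
ee_rot: [-0.0, 0.673, 0.74, -0.0]
wrist_force: [0.2, -0.0, -1.1]
width: 34.0
tags [[285, 296, 6, 19], [345, 296, 6, 20]]
```

```bash
python3 -m pendant '[[0,0,0,0],[0,0,0,0]]' 33.9 && python3 tilt.py | head -1 && python3 -m pendant '[[0,0,0,0],[0,0,0,0]]' 34.0 && python3 tilt.py | head -1
```

```text
clock: 24.95
eef_pos: [527.9, 331.6, 51.8]
ee_rot: [-0.0, 0.673, 0.74, -0.0]
wrist_force: [0.2, -0.1, 0.2]
width: 33.6
tags [[286, 295, 5, 20], [345, 296, 5, 20]]
clock: 25.2
eef_pos: [528.0, 331.7, 51.8]
ee_rot: [0.0, 0.673, 0.74, 0.0]
wrist_force: [0.6, -0.1, -0.3]
width: 33.7
tags [[287, 278, 5, 15], [343, 279, 5, 14]]
```

At 33.8 mm the tags lengthened in view, so the coil swung until its foot met the bench. At 34.0 it slipped down. So about 33.8 is a usable light grip. I'm checking where it lies now, from numbers only since the picture budget is used up.

```bash
cat > lie.py <<'E'
from h import *
c=cap('wrist');s=env.get_state();p=np.array(s['eef_pos']);print(p.round(1),s['clock'])
R=c['color'].astype(int);m=(R[...,0]>170)&(R[...,1]>120)&(R[...,2]<80);m[:60]=0;m[:,:240]=0;m[:,400:]=0
n,l,st,ce=cv2.connectedComponentsWithStats(m.astype(np.uint8))
for i in range(1,n):
    if st[i][4]>12: print('tag',st[i][:4].tolist(),'z17 base/tip',ray(c,ce[i][0],st[i][1]+st[i][3],17)[:2].round(1),ray(c,ce[i][0],st[i][1],17)[:2].round(1))
print([(np.round(d['bbox']).tolist(),round(d['p'],2)) for d in env.spot_in('coil_b','wrist')])
t=cap('top');
for d in env.spot_in('coil_b','top'):
    b=d['bbox'];print('top',np.round(b).tolist(),round(d['p'],2),ray(t,(b[0]+b[2])/2,(b[1]+b[3])/2,17)[:2].round(1))
t=cap('side')
for d in env.spot_in('coil_b','side'): print('side',np.round(d['bbox']).tolist(),round(d['p'],2))
for z in (0,15,30,60): print('pred side bbox lying/height',z,np.round([proj(t,(p[0],p[1]-69+q,17+z)) for q in(0,62)]).tolist())
E
python3 lie.py
```

```text
[528.  331.6  51.8] 25.3
tag [287, 278, 5, 15] z17 base/tip [515.9 331.9] [515.3 338.6]
tag [343, 278, 5, 15] z17 base/tip [539.2 334.1] [538.4 340.8]
[([272.0, 276.0, 366.0, 421.0], 0.82)]
top [164.0, 248.0, 201.0, 268.0] 0.91 [532.6 302.8]
top [396.0, 233.0, 420.0, 250.0] 0.75 [ 567.5 -146.1]
top [284.0, 243.0, 306.0, 259.0] 0.58 [547.6  78.1]
side [274.0, 339.0, 303.0, 379.0] 0.84
side [345.0, 181.0, 362.0, 204.0] 0.49
pred side bbox lying/height 0 [[301.0, 338.0], [287.0, 366.0]]
pred side bbox lying/height 15 [[301.0, 333.0], [286.0, 361.0]]
pred side bbox lying/height 30 [[300.0, 327.0], [286.0, 355.0]]
pred side bbox lying/height 60 [[300.0, 316.0], [285.0, 344.0]]
```

It lies flat, collar end at about (527.5,333), axis 95°. I'll grip the collar's upper edge, lift a little, loosen to 33.8 so it swings, regrip and repeat in stages.

```bash
python3 -m pendant '[[0,0,0,0],[0,0,0,0],[-0.5,4.5,0,0],[-0.5,4.5,-6,0],[-0.5,4.5,-11,0],[-0.5,4.5,-11,0]]' 48 && python3 -m pendant '[[0,0,0,0],[0,0,0,0],[0,0,0,0],[0,0,0,0]]' 20 20 && python3 -m pendant '[[0,0,6,0],[0,0,12,0],[0,0,18,0],[0,0,18,0]]' && python3 tilt.py && python3 -m pendant '[[0,0,0,0],[0,0,0,0],[0,0,0,0]]' 33.8 && python3 tilt.py && python3 -m pendant '[[0,0,0,0],[0,0,0,0]]' 20 && python3 tilt.py
```

```text
clock: 26.15
eef_pos: [526.6, 335.8, 39.6]
ee_rot: [-0.0, 0.673, 0.74, -0.001]
wrist_force: [-0.2, 0.2, -0.2]
width: 48.0
clock: 26.55
eef_pos: [527.4, 336.1, 40.8]
ee_rot: [-0.0, 0.673, 0.74, -0.0]
wrist_force: [-0.2, -0.4, -0.7]
width: 33.1
clock: 26.95
eef_pos: [528.3, 336.5, 60.1]
ee_rot: [0.0, 0.673, 0.74, 0.001]
wrist_force: [0.1, 0.2, -1.2]
width: 33.1
tags [[285, 300, 6, 15], [345, 300, 5, 15]]
0 [305, 289] 15 [307, 294] 30 [311, 301] 45 [316, 310] 60 [321, 320] 75 [327, 331] 90 [332, 341] [528.  336.4  59.7] [ 0.1 -0.2 -0.8]
clock: 27.3
eef_pos: [527.3, 336.1, 58.6]
ee_rot: [-0.0, 0.673, 0.74, -0.0]
wrist_force: [-0.5, 0.9, 1.3]
width: 33.7
tags [[285, 295, 5, 22], [345, 295, 6, 22], [313, 371, 11, 46]]
0 [305, 289] 15 [308, 294] 30 [312, 301] 45 [316, 311] 60 [322, 321] 75 [327, 331] 90 [332, 341] [527.3 336.1  58.6] [-0.1 -0.4 -1.1]
clock: 27.55
eef_pos: [527.3, 336.1, 58.7]
ee_rot: [-0.0, 0.673, 0.74, -0.0]
wrist_force: [-0.9, -1.0, -0.8]
width: 33.1
tags [[285, 295, 5, 21], [345, 295, 6, 22], [314, 370, 10, 47]]
0 [305, 289] 15 [308, 294] 30 [312, 301] 45 [316, 311] 60 [322, 321] 75 [327, 331] 90 [332, 341] [527.3 336.1  58.7] [-0.1  0.5 -0.2]
```

```bash
python3 -m pendant '[[0,0,6,0],[0,0,13,0],[0,0,18,0],[0,0,18,0]]' && python3 -m pendant '[[0,0,0,0],[0,0,0,0],[0,0,0,0]]' 33.8 && python3 tilt.py|head -1 && python3 -m pendant '[[0,0,0,0],[0,0,0,0]]' 20 && python3 tilt.py && python3 -m pendant '[[0,0,6,0],[0,0,13,0],[0,0,16,0],[0,0,16,0]]' && python3 -m pendant '[[0,0,0,0],[0,0,0,0],[0,0,0,0]]' 33.8 && python3 tilt.py|head -1 && python3 -m pendant '[[0,0,0,0],[0,0,0,0]]' 20 && python3 tilt.py
```

```text
clock: 28.0
eef_pos: [528.2, 336.5, 78.0]
ee_rot: [0.0, 0.673, 0.74, 0.001]
wrist_force: [1.1, 0.4, -0.9]
width: 33.4
clock: 28.3
eef_pos: [527.3, 336.3, 76.7]
ee_rot: [-0.0, 0.673, 0.739, 0.0]
wrist_force: [-1.2, 1.5, 1.1]
width: 33.9
tags [[284, 299, 6, 20], [346, 300, 5, 19]]
clock: 28.55
eef_pos: [527.3, 336.2, 76.8]
ee_rot: [-0.0, 0.673, 0.74, -0.0]
wrist_force: [-0.8, 0.7, 0.6]
width: 32.8
tags [[346, 299, 5, 20], [284, 300, 6, 19]]
0 [305, 289] 15 [308, 294] 30 [312, 302] 45 [317, 311] 60 [322, 321] 75 [327, 332] 90 [333, 342] [527.3 336.2  76.8] [-1.6  0.4  1.1]
clock: 29.0
eef_pos: [528.0, 336.3, 93.6]
ee_rot: [0.0, 0.673, 0.74, 0.001]
wrist_force: [-0.4, -0.4, -1.0]
width: 33.1
clock: 29.3
eef_pos: [527.2, 336.0, 92.5]
ee_rot: [-0.0, 0.673, 0.74, -0.0]
wrist_force: [-0.0, -0.7, -1.5]
width: 34.2
tags [[284, 299, 6, 20], [346, 299, 5, 20]]
clock: 29.55
eef_pos: [527.3, 336.1, 92.7]
ee_rot: [-0.0, 0.673, 0.74, -0.0]
wrist_force: [0.6, 0.4, -1.0]
width: 33.1
tags [[284, 299, 6, 20], [346, 300, 5, 19]]
0 [305, 289] 15 [308, 294] 30 [312, 301] 45 [317, 311] 60 [322, 321] 75 [327, 332] 90 [332, 341] [527.4 336.1  92.7] [ 0.1 -0.7 -1.3]
```

```bash
cat > ang.py <<'E'
from h import *
s=env.get_state();p=np.array(s['eef_pos']);g=p+[0,0,-21]
for cam in('side','top','wrist'):
    c=cap(cam);f=lambda S,th:proj(c,g+(S-58)*np.array([-.09*np.cos(th),np.cos(th),np.sin(th)]))
    hsv=cv2.cvtColor(c['color'],cv2.COLOR_RGB2HSV);m=cv2.inRange(hsv,(5,120,50),(16,255,255))
    cc=np.array(f(40,.8));m2=np.zeros_like(m);r=40 if cam!='wrist' else 140
    y0,x0=max(0,int(cc[1])-r),max(0,int(cc[0])-r);m2[y0:y0+2*r,x0:x0+2*r]=m[y0:y0+2*r,x0:x0+2*r]
    n,l,st,ce=cv2.connectedComponentsWithStats(m2)
    for i in range(1,n):
        if st[i][4]<25: continue
        ys,xs=np.where(l==i);(cx,cy),(w,h),a=cv2.minAreaRect(np.c_[xs,ys].astype(np.float32))
        print(cam,'copper',ce[i].round(),st[i].tolist(),'rect',round(w),round(h),round(a))
    for t in range(0,91,15): print(t,[np.round(f(S,np.radians(t))).astype(int).tolist() for S in(5,48)],end=' ')
    print()
    for d in env.spot_in('coil_b',cam)[:2]: print(np.round(d['bbox']).tolist(),round(d['p'],2))
E
python3 ang.py
```

```text
side copper [246. 328.] [245, 322, 4, 11, 27] rect 10 3 90
side copper [285. 349.] [281, 345, 10, 10, 66] rect 9 8 45
0 [[293, 326], [284, 346]] 15 [[293, 332], [285, 348]] 30 [[292, 340], [284, 349]] 45 [[291, 347], [284, 351]] 60 [[289, 356], [284, 352]] 75 [[287, 364], [283, 354]] 90 [[284, 371], [283, 355]] 
[273.0, 338.0, 289.0, 362.0] 0.86
top copper [176. 259.] [164, 251, 23, 16, 314] rect 15 22 90
0 [[184, 256], [161, 258]] 15 [[185, 257], [161, 259]] 30 [[184, 258], [161, 259]] 45 [[182, 258], [161, 259]] 60 [[178, 259], [160, 259]] 75 [[172, 260], [159, 259]] 90 [[166, 261], [158, 259]] 
[395.0, 231.0, 417.0, 253.0] 0.78
[152.0, 248.0, 190.0, 266.0] 0.67
wrist copper [317. 318.] [300, 305, 36, 26, 728] rect 30 29 45
wrist copper [356. 322.] [350, 310, 13, 21, 101] rect 23 7 56
wrist copper [279. 322.] [273, 313, 14, 18, 95] rect 6 19 45
wrist copper [318. 367.] [287, 350, 62, 30, 835] rect 61 29 0
0 [[317, 426], [318, 334]] 15 [[317, 401], [318, 330]] 30 [[317, 374], [318, 325]] 45 [[317, 346], [318, 319]] 60 [[318, 319], [318, 313]] 75 [[318, 292], [318, 306]] 90 [[318, 265], [318, 300]] 
[273.0, 272.0, 363.0, 384.0] 0.68
```

The coil is stuck at roughly 40–48°. Using the crate's outer wall will work better: with the foot pressed against that vertical wall, lifting makes the friction pull the foot down and the tag end up. I'm carrying it there above the posts.

```bash
python3 -m pendant '[[0,0,25,0],[0,0,60,0],[0,0,90,0],[0,0,90,0]]' - 30 && python3 -m pendant '[[1,-40,0,0],[2,-86,0,0],[3,-132,0,0],[4,-178,0,0],[5,-224,0,0],[6,-270,0,-2],[7,-316,0,-4.5],[8,-362,0,-4.5]]' && python3 -m pendant '[[0,-19,0,0],[0,-19,-40,0],[0,-19,-70,0],[0,-19,-70,0]]' && python3 ang.py
```

```text
clock: 30.3
eef_pos: [530.2, 337.6, 187.5]
ee_rot: [0.002, 0.673, 0.74, 0.004]
wrist_force: [1.5, 0.8, -0.5]
width: 32.4
clock: 31.1
eef_pos: [534.6, -27.6, 182.0]
ee_rot: [-0.0, 0.702, 0.712, -0.0]
wrist_force: [0.8, 1.1, -1.3]
width: 32.5
clock: 31.5
eef_pos: [531.5, -44.5, 108.7]
ee_rot: [-0.004, 0.702, 0.712, -0.002]
wrist_force: [-1.0, 0.3, -0.7]
width: 32.1
side copper [337. 193.] [330, 190, 14, 7, 63] rect 13 5 6
side copper [356. 196.] [350, 193, 13, 7, 62] rect 5 12 84
side copper [377. 201.] [371, 198, 12, 7, 54] rect 11 6 14
side copper [357. 206.] [354, 203, 9, 7, 43] rect 6 8 45
side copper [363. 214.] [356, 209, 13, 9, 55] rect 5 13 61
0 [[361, 193], [357, 204]] 15 [[361, 198], [356, 205]] 30 [[360, 204], [356, 206]] 45 [[359, 211], [356, 208]] 60 [[357, 217], [356, 209]] 75 [[356, 222], [356, 210]] 90 [[355, 226], [355, 211]] 
[348.0, 199.0, 365.0, 218.0] 0.81
[350.0, 182.0, 361.0, 199.0] 0.66
0 [[388, 254], [364, 256]] 15 [[386, 255], [364, 256]] 30 [[382, 256], [363, 257]] 45 [[377, 256], [362, 257]] 60 [[371, 257], [361, 257]] 75 [[364, 258], [360, 257]] 90 [[357, 259], [359, 257]] 
[390.0, 274.0, 414.0, 283.0] 0.36
wrist copper [179. 323.] [168, 292, 22, 60, 626] rect 21 59 0
wrist copper [317. 317.] [300, 305, 36, 26, 716] rect 30 29 45
wrist copper [279. 321.] [273, 311, 15, 19, 90] rect 8 20 37
wrist copper [356. 321.] [350, 312, 13, 18, 90] rect 19 6 53
wrist copper [319. 364.] [286, 349, 64, 31, 493] rect 30 63 89
wrist copper [283. 402.] [256, 392, 52, 26, 938] rect 52 24 2
wrist copper [356. 403.] [334, 393, 46, 23, 881] rect 22 45 90
0 [[316, 417], [308, 327]] 15 [[315, 393], [308, 323]] 30 [[315, 367], [308, 318]] 45 [[313, 340], [307, 312]] 60 [[312, 313], [307, 306]] 75 [[310, 287], [307, 300]] 90 [[308, 261], [306, 294]] 
[275.0, 271.0, 364.0, 384.0] 0.89
[333.0, 392.0, 379.0, 415.0] 0.62
```

```bash
python3 -m pendant '[[0,0,-12,0],[0,0,-22,0],[0,0,-28,0],[0,0,-28,0],[0,0,-28,0]]' - 20 && python3 -m pendant '[[0,-3,0,0],[0,-6,0,0],[0,-8,0,0],[0,-10,0,0],[0,-10,0,0]]'
```

```text
clock: 32.3
eef_pos: [535.1, -44.8, 84.3]
ee_rot: [-0.0, 0.702, 0.713, -0.0]
wrist_force: [-0.4, 1.0, 0.6]
width: 32.3
clock: 32.8
eef_pos: [535.5, -55.3, 84.9]
ee_rot: [0.0, 0.702, 0.712, 0.0]
wrist_force: [-0.2, 0.3, -1.4]
width: 32.5
```

```bash
python3 -m pendant '[[0,-2,-2,0],[0,-4,-3,0],[0,-6,-3,0],[0,-7,-3,0],[0,-7,-3,0]]' && python3 tilt.py | head -1 && python3 -m pendant '[[0,-1,0,0],[0,-2,0,0],[0,-3,0,0],[0,-4,0,0],[0,-4,0,0]]' && python3 tilt.py
```

```text
clock: 33.3
eef_pos: [535.2, -60.2, 81.9]
ee_rot: [-0.001, 0.702, 0.712, 0.001]
wrist_force: [0.1, 9.0, 4.2]
width: 32.9
tags [[284, 300, 6, 19], [346, 300, 5, 19], [338, 353, 8, 11], [304, 362, 32, 1]]
clock: 33.85
eef_pos: [535.5, -64.1, 82.0]
ee_rot: [-0.001, 0.702, 0.712, 0.001]
wrist_force: [0.8, 9.9, 3.7]
width: 32.7
tags [[284, 299, 5, 18], [346, 299, 5, 18], [307, 358, 23, 3], [341, 403, 15, 10]]
0 [305, 289] 15 [308, 294] 30 [312, 301] 45 [316, 311] 60 [322, 321] 75 [327, 331] 90 [332, 341] [535.5 -64.2  82. ] [1.2 8.9 3.1]
```

Force is steady at ~9 N while advancing, so the coil is rotating. I'll continue towards upright.

```bash
python3 -m pendant '[[0,-3,1,0],[0,-6,1,0],[0,-9,1,0],[0,-12,1,0],[0,-14,1,0],[0,-14,1,0]]' && python3 tilt.py && python3 -m pendant '[[0,-3,0,0],[0,-6,0,0],[0,-9,0,0],[0,-11,0,0],[0,-11,0,0]]' && python3 tilt.py && python3 ang.py | grep -A3 -E "wrist|side"
```

```text
clock: 34.5
eef_pos: [535.3, -79.1, 82.8]
ee_rot: [-0.001, 0.702, 0.712, 0.0]
wrist_force: [0.2, 5.0, 0.6]
width: 32.4
tags [[302, 287, 23, 28], [315, 293, 19, 25], [283, 297, 6, 17], [346, 297, 6, 17], [341, 373, 19, 35]]
0 [305, 289] 15 [308, 294] 30 [312, 301] 45 [316, 311] 60 [322, 321] 75 [327, 331] 90 [332, 341] [535.2 -79.1  82.8] [-0.1  4.5  2.1]
clock: 35.05
eef_pos: [535.2, -91.0, 82.7]
ee_rot: [-0.0, 0.702, 0.712, -0.0]
wrist_force: [-0.1, 3.3, -0.4]
width: 32.5
tags [[307, 285, 13, 9], [316, 285, 18, 23], [303, 290, 5, 11], [283, 297, 6, 17], [327, 296, 7, 6], [346, 297, 6, 18], [342, 350, 18, 40], [269, 405, 7, 3]]
0 [305, 289] 15 [307, 294] 30 [311, 301] 45 [316, 310] 60 [322, 321] 75 [327, 331] 90 [332, 341] [535.2 -90.9  82.7] [0.6 3.4 0.2]
side copper [365. 187.] [361, 184, 9, 8, 43] rect 9 6 63
side copper [337. 193.] [330, 190, 14, 7, 68] rect 6 13 90
side copper [358. 197.] [354, 193, 9, 9, 43] rect 5 10 67
side copper [378. 202.] [374, 198, 9, 7, 41] rect 8 6 18
side copper [360. 218.] [353, 211, 15, 15, 190] rect 14 14 90
0 [[365, 190], [361, 201]] 15 [[365, 196
[... 447 characters left out ...]
 4
wrist copper [318. 296.] [300, 282, 37, 30, 825] rect 32 30 45
wrist copper [278. 315.] [273, 308, 11, 13, 62] rect 5 14 49
wrist copper [356. 315.] [351, 308, 12, 14, 65] rect 15 5 41
wrist copper [293. 360.] [270, 347, 41, 35, 893] rect 39 33 5
wrist copper [353. 367.] [340, 349, 28, 44, 859] rect 43 25 83
wrist copper [271. 408.] [260, 404, 22, 9, 142] rect 8 21 90
wrist copper [454. 445.] [448, 434, 12, 25, 199] rect 25 10 81
0 [[327, 426], [320, 334]] 15 [[326, 401], [320, 330]] 30 [[325, 374], [320, 325]] 45 [[323, 346], [319, 319]] 60 [[322, 319], [319, 313]] 75 [[320, 292], [318, 306]] 90 [[318, 265], [318, 300]] 
[340.0, 347.0, 378.0, 412.0] 0.85
[274.0, 243.0, 367.0, 348.0] 0.65
```

The winding now shows above the collar face (rows 243–264), as it did for the upright coil, so coil_b is nearly upright. I'll press it flat on the bench and release.

```bash
python3 -m pendant '[[0,-1,-1.5,0],[0,-2,-3,0],[0,-2,-4.5,0],[0,-2,-5.5,0],[0,-2,-5.5,0]]' && python3 -m pendant '[[0,2,0,0],[0,2,0,0]]' && python3 -m pendant '[[0,0,0,0],[0,0,0,0],[0,0,0,0],[0,0,0,0]]' 42 && python3 tilt.py && python3 ang.py | grep -A3 -E "wrist|side"
```

```text
clock: 35.9
eef_pos: [537.3, -94.5, 80.1]
ee_rot: [0.003, 0.701, 0.713, 0.0]
wrist_force: [-4.7, 0.6, 25.4]
width: 32.5
clock: 36.1
eef_pos: [537.4, -93.0, 80.3]
ee_rot: [0.003, 0.701, 0.713, 0.0]
wrist_force: [-5.4, -2.5, 25.2]
width: 32.8
clock: 36.5
eef_pos: [535.2, -91.0, 76.9]
ee_rot: [-0.0, 0.702, 0.713, -0.0]
wrist_force: [0.2, 0.7, -0.5]
width: 42.4
tags [[286, 328, 5, 16], [350, 329, 6, 16], [343, 357, 18, 41], [362, 357, 3, 9]]
0 [305, 289] 15 [307, 294] 30 [311, 301] 45 [316, 310] 60 [322, 321] 75 [327, 331] 90 [332, 341] [535.2 -91.   76.9] [-0.2  0.5 -0.2]
side copper [365. 187.] [361, 184, 9, 7, 44] rect 6 8 90
side copper [338. 192.] [330, 189, 14, 8, 69] rect 7 13 90
side copper [357. 196.] [353, 193, 10, 8, 43] rect 6 10 74
side copper [379. 202.] [377, 199, 6, 6, 28] rect 5 5 0
side copper [360. 217.] [353, 209, 15, 18, 226] rect 17 14 90
0 [[365, 192], [361, 203]] 15 [[365, 198], [361, 204]] 30 [[364, 204], [361, 206]] 45 [[363, 210], [361, 207]] 60 [[362, 215], [360, 208]] 75 [[360, 220], [360, 209]] 90 [[359, 225], [360, 210]] 
[352.0, 197.0, 366.0, 230.0] 0.6
0 [[411, 254], [388, 256]] 15 [[408, 254], [387, 256]] 30 [[404, 255], [387, 256]] 45 [[399, 256], [386, 256]] 60 [[393, 257], [384, 256]] 75 [[386, 257], [383, 256]] 90 [[379, 258], [382, 256]] 
wrist copper [319. 265.] [287, 246, 66, 44, 1652] rect 43 65 90
wrist copper [320. 320.] [303, 311, 34, 19, 486] rect 18 33 90
wrist copper [280. 342.] [273, 337, 13, 10, 65] rect 6 14 63
wrist copper [359. 343.] [352, 339, 14, 9, 59] rect 13 7 5
wrist copper [282. 368.] [254, 354, 55, 37, 1044] rect 57 28 18
wrist copper [360. 374.] [342, 355, 42, 46, 1237] rect 43 41 76
0 [[327, 426], [320, 334]] 15 [[326, 401], [320, 330]] 30 [[325, 374], [319, 325]] 45 [[323, 346], [319, 319]] 60 [[321, 319], [319, 312]] 75 [[320, 291], [318, 306]] 90 [[318, 265], [318, 300]] 
[275.0, 244.0, 372.0, 372.0] 0.71
[341.0, 355.0, 388.0, 415.0] 0.62
```

```bash
cat > up.py <<'E'
from h import *
import sys
c=cap('wrist');s=env.get_state();p=np.array(s['eef_pos']);z=float(sys.argv[1])
R=c['color'].astype(int);m=(R[...,0]>170)&(R[...,1]>120)&(R[...,2]<80);m[:230]=0;m[:,:270]=0;m[:,375:]=0
n,l,st,ce=cv2.connectedComponentsWithStats(m.astype(np.uint8))
q=[]
for i in range(1,n):
    if 40<st[i][4] and st[i][2]<10:
        r=[ray(c,ce[i][0],st[i][1]+dv,z+d)[:2].round(1) for dv,d in((0,0),(st[i][3],6))]
        print(st[i].tolist(),r);q.append(ray(c,ce[i][0],ce[i][1],z+4)[:2])
print('p',p.round(1),'d',np.linalg.norm(q[0]-q[1]) if len(q)>1 else None,'ctr',np.mean(q[:2],0).round(1))
E
python3 up.py 62
python3 - <<'E'
from h import *
t=cap('top'); print([(np.round(d['bbox']).tolist(),round(d['p'],2)) for d in env.spot_in('coil_b','top')])
print('pred top face/foot',[np.round(proj(t,(535,-91+o,z))).tolist() for o,z in((17,62),(-17,62),(17,0),(-17,0))])
E
```

```text
[285, 328, 7, 16, 81] [array([524.2, -95.4]), array([524.6, -98.5])]
[349, 329, 6, 16, 82] [array([548. , -95.4]), array([547.6, -98.6])]
p [535.4 -90.9  77.2] d 23.235809638661 ctr [536.1 -96.3]
[([221.0, 233.0, 314.0, 277.0], 0.56)]
pred top face/foot [[374.0, 256.0], [392.0, 256.0], [371.0, 258.0], [387.0, 258.0]]
```

Tag spacing of 23.2 mm at the upright height confirms it stands upright at about (536,-96). I'll regrip the collar at the proper height.

```bash
python3 -m pendant '[[0.5,-4,0,0],[0.5,-4,-3,0],[0.5,-4,-7,0],[0.5,-4,-7,0]]' && python3 -m pendant '[[0,0,0,0],[0,0,0,0],[0,0,0,0],[0,0,0,0]]' 20 40 && python3 -m pendant '[[0,0,15,0],[0,0,40,0],[0,0,75,0],[0,0,110,0],[0,0,110,0],[0,0,110,0]]' && python3 up.py 172; python3 ang.py | grep wrist; python3 -c "
from h import *;s=env.get_state();print(s['q'][5])"
```

```text
clock: 37.4
eef_pos: [535.4, -94.8, 69.6]
ee_rot: [-0.001, 0.702, 0.713, -0.0]
wrist_force: [-0.4, -0.8, -0.6]
width: 42.2
clock: 37.8
eef_pos: [535.8, -94.8, 70.2]
ee_rot: [-0.0, 0.702, 0.713, -0.0]
wrist_force: [-0.4, 0.4, -1.2]
width: 32.8
clock: 38.4
eef_pos: [536.3, -95.0, 181.0]
ee_rot: [0.001, 0.702, 0.713, 0.0]
wrist_force: [0.4, -0.2, -1.3]
width: 33.2
[280, 328, 7, 16, 85] [array([524. , -96.2]), array([524.4, -99.1])]
[348, 329, 6, 17, 86] [array([548. , -96.2]), array([547.7, -99.5])]
p [535.4 -94.7 179.9] d 23.45571682389211 ctr [536. -97.]
wrist copper [202. 218.] [181, 188, 34, 79, 500] rect 81 23 74
wrist copper [322. 265.] [271, 242, 106, 52, 2280] rect 48 105 86
wrist copper [410. 282.] [394, 271, 46, 35, 742] rect 32 44 60
wrist copper [448. 294.] [441, 285, 13, 16, 68] rect 11 13 45
wrist copper [430. 309.] [422, 302, 17, 14, 114] rect 13 16 90
wrist copper [317. 319.] [300, 310, 36, 20, 525] rect 35 19 0
wrist copper [432. 341.] [427, 334, 10, 14, 76] rect 13 9 81
wrist copper [276. 342.] [270, 336, 11, 11, 61] rect 6 13 53
wrist copper [359. 344.] [354, 338, 11, 12, 71] rect 14 6 36
wrist copper [341. 368.] [338, 365, 7, 7, 27] rect 6 6 81
wrist copper [355. 370.] [348, 366, 16, 9, 95] rect 8 15 90
-0.3176449513063454
```

```bash
python3 -m pendant '[[-5,-22,0,-8],[-10,-44,0,-16],[-15,-66,0,-24],[-18.5,-89,0,-32],[-18.5,-89,0,-40],[-18.5,-89,0,-45],[-18.5,-89,-20,-45],[-18.5,-89,-20,-45]]' && python3 -m pendant '[[0,0,-8,0],[0,0,-8,0]]' && python3 up.py 144
python3 - <<'E'
from h import *
# free-cell check from top: bright floor blob
t=cap('top');g=cv2.cvtColor(t['color'],cv2.COLOR_RGB2GRAY)
for d in env.spot_in('crate','top'): print(np.round(d['bbox']).tolist(),d['p'])
w=lambda x,y,z:np.round(proj(t,(562.9+x-.0155*y,-160.2+y+.0155*x,z))).tolist()
print([w(x,y,46) for x,y in((72.5,49),(72.5,-49),(-72.5,-49),(-72.5,49))])
E
```

```text
clock: 39.55
eef_pos: [515.7, -183.2, 158.0]
ee_rot: [-0.002, 0.921, 0.39, -0.002]
wrist_force: [-1.1, 1.1, -1.7]
width: 32.8
clock: 39.75
eef_pos: [516.9, -183.6, 151.5]
ee_rot: [-0.001, 0.921, 0.39, -0.001]
wrist_force: [-0.7, -0.0, -1.0]
width: 32.7
[280, 328, 7, 17, 90] [array([ 508.1, -175.5]), array([ 506.2, -178.1])]
[348, 329, 6, 17, 83] [array([ 524.9, -192.3]), array([ 522.4, -194.3])]
p [ 517.2 -183.7  152. ] d 23.175058820709538 ctr [ 515.9 -184.5]
[388.0, 202.0, 444.0, 284.0] 0.94
[[391.0, 205.0], [442.0, 204.0], [445.0, 280.0], [393.0, 280.0]]
```

```bash
python3 -m pendant '[[0,0,-12,0],[0,0,-24,0],[0,0,-35,0],[0,0,-45,0],[0,0,-45,0]]' && python3 -m pendant '[[0,0,-8,0],[0,0,-16,0],[0,0,-24,0],[0,0,-30,0],[0,0,-30,0]]'
```

```text
clock: 40.4
eef_pos: [516.1, -183.3, 105.3]
ee_rot: [-0.001, 0.921, 0.39, -0.001]
wrist_force: [-0.2, 0.5, -0.6]
width: 32.8
clock: 40.9
eef_pos: [516.7, -183.6, 76.3]
ee_rot: [-0.001, 0.921, 0.39, -0.001]
wrist_force: [0.5, 0.4, -0.5]
width: 33.0
```

No contact on the way in. Last millimetres, release, and back out.

```bash
python3 -m pendant '[[0,0,-1,0],[0,0,-2,0],[0,0,-2,0]]' && python3 -m pendant '[[0,0,0,0],[0,0,0,0],[0,0,0,0],[0,0,0,0]]' 42 && python3 up.py 66; python3 -m pendant '[[0,0,8,0],[0,0,20,0],[0,0,45,0],[0,0,90,0],[0,0,140,0],[0,0,140,0]]' && python3 -m pendant '[[-10,-5,0,0],[-30,-25,0,0],[-50,-50,0,0],[-50,-50,0,0],[-50,-50,0,0]]'
python3 - <<'E'
from h import *
for cam in('wrist','top','side'):
    c=cap(cam)
    for o in('coil_b','dropper','bare_0'):
        print(cam,o,[(np.round(d['bbox']).astype(int).tolist(),round(d['p'],2)) for d in env.spot_in(o,cam)])
    if cam=='top':
        R=c['color'].astype(int)
    R=c['color'].astype(int);m=(R[...,0]>170)&(R[...,1]>120)&(R[...,2]<80)
    n,l,st,ce=cv2.connectedComponentsWithStats(m.astype(np.uint8))
    if cam!='side':
        q=[(ray(c,*ce[i],70)[:2].round().astype(int).tolist(),int(st[i][4])) for i in range(1,n) if st[i][4]>(2 if cam=='top' else 8)]
        print('yellow @z70',[a for a in q if 470<a[0][0]<660 and -230<a[0][1]<-90])
print(env.get_state()['eef_pos'])
E
```

```text
clock: 41.2
eef_pos: [517.5, -184.0, 75.4]
ee_rot: [0.0, 0.921, 0.39, 0.0]
wrist_force: [1.1, -0.7, -1.7]
width: 33.2
clock: 41.6
eef_pos: [517.5, -183.9, 75.4]
ee_rot: [0.0, 0.921, 0.39, 0.0]
wrist_force: [-0.2, 0.2, 0.2]
width: 41.9
[284, 326, 6, 16, 83] [array([ 509.3, -176.8]), array([ 507.5, -179.1])]
[351, 327, 6, 16, 90] [array([ 526.1, -193.6]), array([ 523.7, -195.4])]
p [ 517.4 -183.9   75.4] d 23.17609572949627 ctr [ 517.1 -185.7]
clock: 42.25
eef_pos: [521.7, -185.9, 223.2]
ee_rot: [0.005, 0.921, 0.39, 0.005]
wrist_force: [1.8, -0.0, 1.3]
width: 41.8
clock: 42.75
eef_pos: [465.8, -233.7, 214.1]
ee_rot: [-0.001, 0.921, 0.389, -0.001]
wrist_force: [-0.6, 1.2, -0.6]
width: 42.0
wrist coil_b [([302, 0, 355, 64], 0.67), ([211, 1, 482, 184], 0.22)]
wrist dropper []
wrist bare_0 []
yellow @z70 [([597, -187], 33), ([556, -149], 31), ([544, -150], 76), ([527, -145], 35), ([507, -129], 50), ([573, -191], 33), ([512, -139], 21), ([551, -182], 32), ([509, -177], 28), ([526, -193], 28)]
top coil_b [([419, 254, 444, 274], 0.93), ([285, 242, 303, 260], 0.73), ([393, 233, 417, 251], 0.58)]
top dropper [([321, 175, 339, 194], 0.57)]
top bare_0 [([219, 247, 245, 263], 0.79), ([288, 242, 304, 258], 0.7), ([395, 260, 418, 271], 0.41)]
yellow @z70 []
side coil_b [([346, 180, 362, 204], 0.59), ([373, 176, 386, 194], 0.54), ([321, 173, 396, 224], 0.42)]
side dropper [([276, 209, 291, 243], 0.68)]
side bare_0 [([304, 281, 323, 317], 0.89), ([321, 237, 343, 274], 0.79), ([346, 179, 364, 202], 0.64)]
[ 467.51231945 -233.74841913  215.27557949]
```

```bash
python3 -c "
from cell import env
print(env.finish_job())"
```

```text
the job is handed in; nothing more can be done
None
```

Both coils are in the crate, and I handed the job in at about 43 s on the robot clock.

- **coil_a:** I took it from the middle post by its collar and stood it in the free middle cell. A picture afterwards showed it upright with its tags up.
- **coil_b:** I picked it up lying down and turned it upright before placing it in the free corner cell. The first ways of tipping it failed:
    - **Earlier attempts:** an arc over the bench did not turn it at all. Heel pushes against the stand plate, with up to 21 N, jammed. Loosening the grip dropped it a few millimetres once, then only part-tilted it.
    - **What worked:** pushing its foot against the crate's outer wall stood it up. I released it on the bench, regripped it by the collar and lowered it into the cell with no contact force.

**Last checks:**
- **Checked by numbers only:** the picture allowance was used up before coil_b was upright, so its final position comes from measurements.
- **coil_b:** its tags are about 23 mm apart at upright height, centred at about (517, -185) mm, within about 2 mm of the cell centre.
- **Dropper and bare formers:** detected where they stood at the start, within a few pixels.
- **Not confirmed:** I did not look at coil_a or the packed coils again after placing coil_b. The last wrist view saw some of the other tags in the crate but could not pair them all, and the top view could not pick out any tags.

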